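# Clip the packed lunch box shut and set it on the glass shelf

## Task

Close the packed purple lunch box: put its lid on and fold both white end clips up and fully over the lid, then carry the box by its lid handle, kept level, to the glass shelf. Set it down gently (do not drop it), lengthwise along the shelf and wholly on the glass, in the gap between the key tray and the incense cat, and leave all the other things where they are.

Things in the scene. Friction and masses are not known exactly. Their poses are not given: they have to be found in the camera images.
- lunch_box: Open purple plastic lunch box packed with food (all below the rim), about 0.6 kg, loose on the table: 100 mm (its x) by 170 mm (its y, the long way), 54 mm high, walls 4 mm, so the mouth is 92 by 162 mm. Origin: centre of its underside; z up. A white clip is hinged on each short end wall. A sideways push of about 3 N makes the box slide.
- clip_l (a joint): Angle, rad, of the white clip on the box's +y end: 0 = closed, upright, its hook over the lid's edge; positive = leaning outward (starts at 0.5 to 0.9, stop 1.3). Hinge along the box's x, at box y = +89 mm, z = 34 mm. Stiff (0.015 N m), stays where left. Shut it by following its edge up and in round the hinge: a level push rubs on the rising edge and slides the box.
- clip_r (a joint): Angle of the same kind of clip on the box's -y end (hinge at box y = -89 mm, z = 34 mm), rad: 0 = closed over the lid, positive = leaning outward, away from the box.
- clip_l_edge (a point): Middle of the upper outer edge of clip_l's plate (50 mm wide along the hinge, 4 mm thick), 31 mm above the hinge and 6 mm farther out when closed. Closed, the plate's outer face is 95 mm (a small rib near the top 97 mm) from the box's centre; the hook reaches 15 mm inward from that face, 1.5 mm above the lid.
- clip_r_edge (a point): Middle of the upper outer edge of clip_r's plate, mirrored: towards the box's -y end.
- lid: Pale lilac plastic lid, 0.10 kg, right way up on the table: plate 104 mm (its x) by 176 mm (its y), 5.5 mm thick, over a stepped plug 6 mm deep (88 by 158 mm, lowest 3 mm 84 by 154 mm) that drops into the box's mouth with 2 mm play each way. Origin: centre of the plug's underside, z up; seated, it is 48 mm above the box's origin. Fits either way round.
- handle (a point): Centre of the lid's handle: a dark purple bar 14 mm wide (lid x), 98 mm long (lid y), 10 mm high, centred 36.5 mm above the lid's origin on two end posts, 20 mm free under it; pinch it across its width from above. With both clips closed the whole box lifts by it, hanging 1.5 mm lower on the lid.
- shelf_top (a point): Centre of the upper face of the fixed glass shelf, 110 mm above the table: clear greenish glass 160 mm deep (its x), 620 mm long (its y), z up, on steel brackets. A wooden back board behind it (x 83 to 101 mm) rises 15 mm above the glass. Key tray and cat stand on its two ends, about 230 mm from the centre, either way round; the middle 300 mm are free.
- key_tray: Teal silicone key tray with keys in it, 85 (x) by 110 (y) mm, 18 mm high, on one end of the glass shelf. Origin: centre of its underside. Not to be moved.
- cat: White sitting ceramic cat (incense holder) on a blue 70 (x) by 85 (y) mm plate, about 98 mm high, on the other end of the glass shelf. Origin: centre of its underside. Not to be moved.
- tyre_gauge: Black aluminium tyre pressure gauge, about 160 mm long (its x), 16 mm thick, lying on the table to the left. Origin: underside, near its middle. Not to be moved.
- flask: Green vacuum flask, 72 mm across, 230 mm high, standing on the table at the right. Origin: centre of its underside. Not to be moved.
- mug: White mug, 80 mm across, 90 mm high, at the right end of the table. Origin: centre of its underside. Not to be moved.
- shoe_brush: Wooden shoe brush, 150 mm long (its x), 45 mm wide, 38 mm high, lying on the table at the left. Origin: centre of its underside. Not to be moved.
Mind the look-alikes: they are no part of the job. Of the things that look like the lid, take the one that is farthest to the robot's left at the start.

How it is judged:
On the way, in this order (a step that is already met when the one before it is completed fails the run):
1. the lid lies seated in the mouth of the lunch box (z of lid in the frame of lunch_box between 0.045 and 0.0505 m and x of lid in the frame of lunch_box between -0.004 and 0.004 m and y of lid in the frame of lunch_box between -0.004 and 0.004 m and angle between the y axis of lid and the y axis of lunch_box, either way round below 0.08 rad and angle between the z axis of lid and the z axis of lunch_box, either way round below 0.04 rad), for 0.2 s.
2. both clips are folded over the seated lid, the box still down on the table (all of step 1 and value of joint each of clip_l, clip_r below 0.12 rad and height (world z) of lunch_box below 0.01 m), for 0.2 s.
At the end, for the whole second after the job is handed in: Lid seated in the box (within 4 mm, 2.5 mm high), both clips closed (under 0.12 rad); box released, at rest and upright on the glass, long side along the shelf (0.2 rad), its centre within 32 mm of the middle of the glass's depth and 130 mm of the middle of its length (all of step 1 and value of joint each of clip_l, clip_r below 0.12 rad and z of lunch_box in the frame of shelf_top between -0.004 and 0.004 m and x of lunch_box in the frame of shelf_top between -0.032 and 0.032 m and y of lunch_box in the frame of shelf_top between -0.13 and 0.13 m and angle between the y axis of lunch_box and the y axis of shelf_top, either way round below 0.2 rad and angle between lunch_box's own z axis and vertical below 0.05 rad and linear speed of each of lunch_box, lid below 0.02 m/s and contact force between the fingers and lid below 0.05 N and contact force between the fingers and lunch_box below 0.05 N); the robot touches nothing.
It fails at once if the box is tipped by more than about 20 degrees (angle between lunch_box's own z axis and vertical above 0.35 rad).
It fails at once if the box is let go more than 12 mm above the glass (z of lunch_box in the frame of shelf_top above 0.012 m and contact force between the fingers and lid below 0.05 N and contact force between the fingers and lunch_box below 0.05 N).
It fails at once if one of the other things is moved by more than 20 mm (distance of any of key_tray, cat, tyre_gauge, flask, mug, shoe_brush from where it was at the start of the episode above 0.02 m).
It fails at once if the cat is tipped (angle between cat's own z axis and vertical above 0.3 rad).
It also fails if it takes over 69 s, if anything falls off the work surface, if the arm or the gripper's body presses on something with over 40 N, if the wrist force passes 120 N, or if a joint passes its speed limit or range.

## Robot

A 7-joint arm with a two-finger parallel gripper is mounted at the origin on the work surface. World frame = base frame: x ahead of the robot, y to its left, z up, the work surface at z = 0. Lengths are in m, angles in rad, forces in N, time in s.
With the tool pointing down it reaches from about 0.4 to 0.85 m from the base axis. Payload 10.4 kg.
Tool frame: the origin (TCP) lies at the very end of the fingers, on their centre line; the grasp point (between the pads) lies 19 mm behind it (manip.grip_point_offset is the distance from the TCP to the grasp point, in m); z points along the fingers, y is the line along which they close (so a half turn about z gives the same grasp; the last joint's range is limited). The gripper opens to 85 mm and grips with 20 to 120 N. Pads are 22 mm wide; open, the fingers measure 114 mm over their backs; the gripper's body (76 mm by 85 mm) begins 54 mm behind the grasp point. The pads swing forward as they close: fully open they stand 13 mm farther back than shut.
Start: joints at [-1.284, 0.332, -0.065, 1.46, 0.022, 1.35, -0.088], TCP at [0.191, 0.595, 0.195] pointing down, gripper open.
Joint ranges: [-2.6, 2.6], [-0.5, 2.12], [-1.47, 1.34], [0.16, 2.42], [-1.27, 4.41], [0.06, 2.06], [-2.6, 2.6]. Speed limits (rad/s): [2.22, 2.22, 2.79, 2.79, 3.14, 3.14, 3.14].

## Interface

Orientations are given as a unit quaternion [x, y, z, w].
In Python, from workcell import manip gives the robot as it stands. The module is installed in compiled form; this text tells all that it offers.
- The arm moves only by the tool step_arm, never from a script. Its argument "moves" is a list of rows, each a list of 7 numbers: the closure, from 0 (fully open) to 1 (shut), then the shift along the world's x, y, z in mm, then the turn, a rotation vector about the world's x, y, z in rad. In form: [[grip, tx, ty, tz, ax, ay, az], ...]. A call has 1 to 10 rows; each row is the pose to reach, as a shift and turn from the pose commanded when the call began; what a row does not reach only later rows make up. A row lasts 1/10 s, in which the tool goes at most 50 mm and 8.59 degrees, less where a joint would pass 70% of its speed; a pose out of reach is approached as far as the arm can. A call with a gripper value outside its range is refused whole. The fingers move at their own pace and stop on an object; "grip_force" is the grip in N (left out, the last holds). Time passes only in rows, so rows that repeat a pose let the fingers close. It gives the time, the measured TCP pose, the force, the opening and the grip force at its end, in the units of the state.
- manip.get_obs(): the state, without advancing time (a new reading comes with each control period).
- manip.camera(name): name is "scene" or "top"; returns a dict with "image" (480x640x3 uint8, blue, green, red), "K" (3x3 intrinsics, pixels), "dist_coeffs" ([k1, k2, p1, p2, k3] as OpenCV has them; the pictures are not rectified), "rvec" (rotation vector, rad) and "tvec" (3), from world to camera coordinates, as OpenCV has them. Camera axes: x right, y down, z forward; pixel columns grow to the right and rows downward; lengths in m; the calibration is good to about 2 mm. A picture is of the moment at which its call begins. There is no depth.
- manip.hand_in(): hands the job in; it is judged then, once.
The state is a dict: "clock": time; "joint_pos": joint angles; "joint_velocities": joint speeds; "tau": joint torques, N m; "position": TCP position; "ee_rot": TCP orientation; "ft_force": force on the tool from outside, world axes, zero at the start; "torque": the same for the moment, N m; "grip_width": opening from 0.0 (shut) to 1.0 (fully open); "grasp_force": force on a finger pad.
Only numpy, scipy, OpenCV 4.12 (cv2) and the standard library are available. Lean on these libraries where they do the work, as an engineer would, in place of code of your own. Each camera call takes 0.05 s, during which the arm holds its last target. There are 200 camera calls.

## Working session

There is one attempt and no reset: what is moved stays moved. The work goes in short steps, Python scripts to look and compute and a tool call to move; the robot and the scene stay as the last step left them, time stands still between calls to the robot, and variables do not carry over. Pictures are saved under pics/ and viewed, at most 10 in all, crops included, and the job is handed in when it is done.

Besides the shell and the picture viewer there is one more tool, called after ">>>" as name([rows], argument=value, ...), one row to a line, values as JSON. step_arm: Moves the arm, as the interface text tells. Its arguments: {"type":"object","properties":{"moves":{"type":"array","items":{"type":"array","items":{"type":"number"}}},"grip_force":{"type":"number"}},"required":["moves"]}

```bash
mkdir -p pics
python3 - <<'E'
from workcell import manip
import cv2,pickle,numpy as np
o=manip.get_obs();print({k:np.round(v,3) for k,v in o.items()})
for n in("scene","top"):
    c=manip.camera(n);cv2.imwrite(f"pics/{n}0.png",c["image"]);pickle.dump(c,open(f"{n}0.pkl","wb"))
    R=cv2.Rodrigues(np.array(c["rvec"]))[0];print(n,(-R.T@np.array(c["tvec"]).ravel()).round(3),R.round(2).tolist(),np.array(c["K"]).round(0).tolist(),c["dist_coeffs"])
E
```

```text
{'clock': np.float64(0.0), 'joint_pos': array([-1.284,  0.333, -0.065,  1.461,  0.022,  1.35 , -0.088]), 'joint_velocities': array([0.001, 0.   , 0.   , 0.001, 0.001, 0.001, 0.001]), 'tau': array([-0.0000e+00, -6.2545e+01,  4.9000e-02, -3.9161e+01,  1.6000e-02,
        1.0000e-02, -0.0000e+00]), 'position': array([0.19 , 0.595, 0.195]), 'ee_rot': array([ 0.154,  0.988, -0.001, -0.   ]), 'ft_force': array([-0.233,  0.17 ,  0.108]), 'torque': array([-0.028,  0.035, -0.033]), 'grasp_force': np.float64(0.0), 'grip_width': np.float64(0.995)}
scene [ 1.055 -0.849  1.129] [[0.83, 0.55, -0.01], [0.4, -0.61, -0.69], [-0.39, 0.57, -0.73]] [[560.0, 0.0, 317.0], [0.0, 560.0, 235.0], [0.0, 0.0, 1.0]] [0.0083409 0.        0.        0.        0.       ]
top [ 0.197 -0.01   1.496] [[-0.01, -1.0, 0.01], [-0.98, 0.01, -0.19], [0.19, -0.01, -0.98]] [[582.0, 0.0, 336.0], [0.0, 582.0, 240.0], [0.0, 0.0, 1.0]] [-0.0530854  0.         0.         0.         0.       ]
```

View pics/scene0.png

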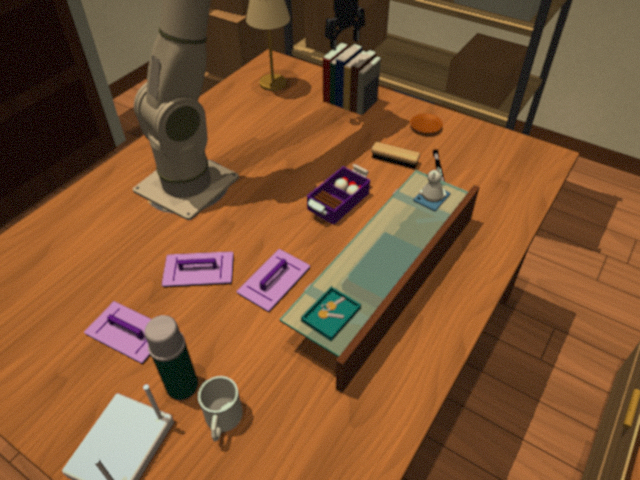

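View pics/top0.png

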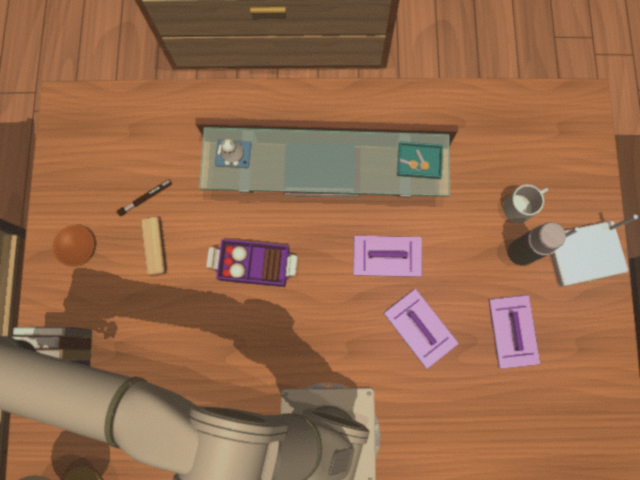

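The three lilac lids are at top pixels (388,256), (421,328) and (514,332). The wanted one, farthest left, is (388,256). The box is at (253,263) and the glass spans roughly (200..450, 128..195), with the cat at its left end and the tray at its right.

```bash
cat > h.py <<'E'
from workcell import manip
import cv2,pickle,numpy as np
def load(n): return pickle.load(open(n+".pkl","rb"))
def shot(n,tag):
    c=manip.camera(n);pickle.dump(c,open(f"{n}{tag}.pkl","wb"));return c
def cast(c,px,z):
    px=np.asarray(px,float).reshape(-1,1,2)
    u=cv2.undistortPoints(px,np.array(c["K"]),np.array(c["dist_coeffs"])).reshape(-1,2)
    R=cv2.Rodrigues(np.array(c["rvec"]))[0];t=np.array(c["tvec"]).ravel()
    C=-R.T@t;d=np.c_[u,np.ones(len(u))]@R
    return C+d*((z-C[2])/d[:,2])[:,None]
def proj(c,P): return cv2.projectPoints(np.asarray(P,float).reshape(-1,1,3),np.array(c["rvec"]),np.array(c["tvec"]),np.array(c["K"]),np.array(c["dist_coeffs"]))[0].reshape(-1,2)
def rect(c,m,z,amin=100):
    out=[]
    for k in cv2.findContours(m.astype(np.uint8),cv2.RETR_EXTERNAL,cv2.CHAIN_APPROX_NONE)[0]:
        if cv2.contourArea(k)<amin: continue
        w=cast(c,k[:,0],z)[:,:2]*1000
        (cx,cy),(a,b),th=cv2.minAreaRect(w.astype(np.float32))
        if a>b: th-=90   # th = angle of short side (x) from world x
        out.append((round(cx,1),round(cy,1),round(min(a,b),1),round(max(a,b),1),round(th,1),k[:,0].mean(0).round(0).tolist()))
    return out
E
python3 - <<'E'
from h import *
for n in("top","scene"):
    c=load(n+"0");hsv=cv2.cvtColor(c["image"],cv2.COLOR_BGR2HSV);H,S,V=[hsv[...,i].astype(int) for i in range(3)]
    print(n,"lid");[print(r) for r in rect(c,(H>125)&(H<160)&(S>60)&(V>140),.0115)]
    print("dark");[print(r) for r in rect(c,(H>120)&(H<160)&(S>90)&(V<=135),.0415 ,60)]
    print("teal");[print(r) for r in rect(c,(H>75)&(H<95)&(S>140)&(V>60),.128,60)]
    print("blue");[print(r) for r in rect(c,(H>98)&(H<115)&(S>100)&(V>60),.114,60)]
c=load("top0");print(cast(c,[(202,128),(450,135),(448,195),(200,190)],.11).round(3)*1000)
a=cv2.resize(c["image"][225:300,195:310],None,fx=6,fy=6,interpolation=cv2.INTER_CUBIC)
b=cv2.resize(c["image"][110:210,190:465],(800,291),interpolation=cv2.INTER_CUBIC)
v=np.zeros((600,800,3),np.uint8);v[:300,:460]=cv2.resize(a,(460,300));v[305:596]=b
s=load("scene0")["image"][150:230,295:380];v[:300,470:789]=cv2.resize(s,(319,300),interpolation=cv2.INTER_CUBIC)
cv2.imwrite("pics/crop.png",v)
E
```

```text
top lid
(262.4, -478.9, 90.3, 151.3, -84.8, [518.0, 326.0])
(454.1, -157.5, 89.5, 164.2, -1.7, [386.0, 247.0])
dark
(251.6, -473.3, 13.6, 92.8, -85.0, [517.0, 331.0])
(447.9, -154.6, 13.9, 94.1, -2.1, [387.0, 254.0])
(429.3, 186.5, 103.4, 180.3, -5.9, [253.0, 262.0])
teal
blue
scene lid
(254.9, -478.9, 100.7, 172.3, -84.9, [122.0, 330.0])
(265.9, -240.0, 100.7, 172.6, -53.3, [198.0, 269.0])
(452.0, -160.0, 99.2, 173.0, -1.4, [273.0, 279.0])
dark
(263.5, -479.8, 34.5, 109.0, -77.4, [123.0, 326.0])
(458.8, -167.0, 28.4, 107.3, -0.3, [273.0, 273.0])
(271.9, -248.2, 32.9, 105.6, -54.6, [196.0, 262.0])
(435.3, 175.8, 130.4, 209.9, -5.6, [335.0, 197.0])
teal
(675.9, -238.2, 80.6, 110.5, -7.1, [331.0, 313.0])
blue
[[ 762.  313.  110.]
 [ 740. -314.  110.]
 [ 583. -302.  110.]
 [ 599.  312.  110.]]
```

View pics/crop.png

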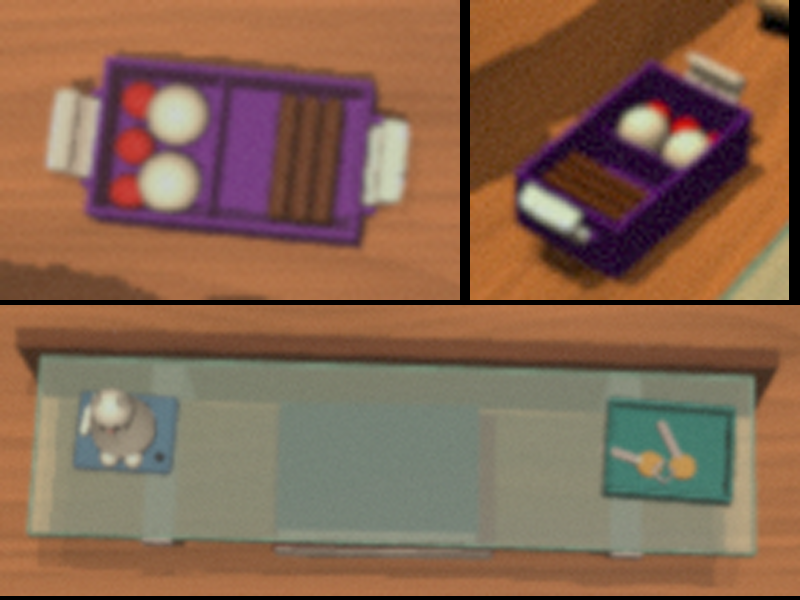

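```bash
cat >> h.py <<'E'
def edge(c,cx,cy,yaw,side,z,hx,hy,lo=-.9,hi=.9,w=10):
    """side '+x' etc of a rectangle (mm, deg): measured offset from centre, angle deviation deg, scatter"""
    y=np.radians(yaw);ex=np.array([np.cos(y),np.sin(y)]);ey=np.array([-ex[1],ex[0]])
    s=1 if side[0]=='+' else -1
    n,t,h,l=(ex*s,ey,hx,hy) if side[1]=='x' else (ey*s,ex,hy,hx)
    img=cv2.GaussianBlur(c["image"],(0,0),.8).astype(np.float32)
    S=np.linspace(lo,hi,60)*l;D=np.arange(-w,w+.1,.25)
    P=np.array([cx,cy])+(h+D[None,:,None])*n+S[:,None,None]*t
    q=proj(c,np.concatenate([P,np.full(P.shape[:2]+(1,),z*1000)],2).reshape(-1,3)/1000).reshape(len(S),len(D),2).astype(np.float32)
    v=cv2.remap(img,q[...,0],q[...,1],cv2.INTER_LINEAR)
    g=np.linalg.norm(v[:,4:]-v[:,:-4],axis=2);d=D[2:-2][g.argmax(1)]
    k=np.ones(len(S),bool)
    for _ in range(4):
        p=np.polyfit(S[k],d[k],1);r=abs(d-np.polyval(p,S));k=r<max(1.0,1.5*np.median(r[k]))
    return round(h+np.polyval(p,0),1),round(np.degrees(p[0]),2),int(k.sum()),round(r[k].std(),2)
E
python3 - <<'E'
from h import *
T,S=load("top0"),load("scene0")
for nm,c in(("top",T),("scene",S)):
    for sd in("+x","-x","+y","-y"): print(nm,"lid",sd,edge(c,452,-158,-1.8,sd,.0115 if (nm=="top")==(sd in("+x","+y")) or 1 else 0,52,88))
    for sd in("+x","-x"): print(nm,"box",sd,edge(c,430,186,-4.5,sd,.054,50,85))
    for sd in("+y","-y"): print(nm,"box",sd,[edge(c,430,186,-4.5,sd,.054,50,85,a,b) for a,b in((-.95,-.6),(.6,.95))])
    for sd in("+x","-x","+y","-y"): print(nm,"shelf",sd,edge(c,671,2,-2,sd,.11,80,310,-.5,.5))
print(cast(T,[(195+a/4-.5+.125,225+b/4-.5+.125) for a,b in((107,57),(376,76),(360,245),(88,215))],.054).round(4)*1000)
E
```

```text
top lid +x (np.float64(47.5), np.float64(0.03), 46, np.float64(0.27))
top lid -x (np.float64(54.4), np.float64(0.21), 45, np.float64(0.28))
top lid +y (np.float64(88.4), np.float64(0.9), 56, np.float64(0.26))
top lid -y (np.float64(87.4), np.float64(0.07), 52, np.float64(0.27))
top box +x (np.float64(54.9), np.float64(1.49), 34, np.float64(0.16))
top box -x (np.float64(56.9), np.float64(-1.54), 39, np.float64(0.29))
top box +y [(np.float64(68.9), np.float64(-24.14), 34, np.float64(0.29)), (np.float64(74.1), np.float64(13.8), 39, np.float64(0.22))]
top box -y [(np.float64(109.4), np.float64(26.43), 35, np.float64(0.22)), (np.float64(99.9), np.float64(-16.12), 44, np.float64(0.29))]
top shelf +x (np.float64(83.1), np.float64(-0.1), 45, np.float64(0.3))
top shelf -x (np.float64(77.7), np.float64(0.09), 44, np.float64(0.27))
top shelf +y (np.float64(310.7), np.float64(0.18), 42, np.float64(0.24))
top shelf -y (np.float64(310.2), np.float64(-1.41), 39, np.float64(0.27))
scene lid +x (np.float64(49.9), np.float64(-0.38), 59, np.float64(0.27))
scene lid -x (np.float64(54.4), np.float64(0.55
[... 269 characters left out ...]
.6), np.float64(-1.08), 32, np.float64(0.28))
scene box +y [(np.float64(73.5), np.float64(-17.18), 30, np.float64(0.26)), (np.float64(75.8), np.float64(8.84), 41, np.float64(0.24))]
scene box -y [(np.float64(61.2), np.float64(-36.64), 13, np.float64(0.26)), (np.float64(89.3), np.float64(-4.5), 60, np.float64(3.07))]
scene shelf +x (np.float64(81.6), np.float64(0.03), 54, np.float64(0.24))
scene shelf -x (np.float64(78.9), np.float64(0.1), 57, np.float64(0.25))
scene shelf +y (np.float64(311.8), np.float64(-0.94), 22, np.float64(0.31))
scene shelf -y (np.float64(311.3), np.float64(1.48), 55, np.float64(0.26))
[[487.  265.5  54. ]
 [473.6  95.4  54. ]
 [366.8 104.6  54. ]
 [386.6 274.5  54. ]]
```

Run:
```python
from h import *
T,S=load("top0"),load("scene0")
for yaw in (-5.8,):
  for nm,c in(("top",T),("scene",S)):
    for sd in("+x","-x"): print(nm,"box",sd,edge(c,430,182,yaw,sd,.054,50,85),"base",edge(c,430,182,yaw,sd,.0,50,85))
    for sd in("+y","-y"): print(nm,"box",sd,[edge(c,430,182,yaw,sd,.054,50,85,a,b,7) for a,b in((-.95,-.65),(.65,.95))])
# dark hull in rim plane per image
for nm,c in(("top",T),("scene",S)):
    hsv=cv2.cvtColor(c["image"],cv2.COLOR_BGR2HSV);H,Sa,V=[hsv[...,i].astype(int) for i in range(3)]
    m=((H>120)&(H<160)&(Sa>90)&(V<=135)).astype(np.uint8);n,l,st,_=cv2.connectedComponentsWithStats(m)
    k=max(range(1,n),key=lambda i:st[i,4]);p=np.argwhere(l==k)[:,::-1].astype(float)
    w=cast(c,p,.054)[:,:2]*1000-[430,182];a=np.radians(-5.8);u=w@np.array([[np.cos(a),-np.sin(a)],[np.sin(a),np.cos(a)]])
    # extents along x by y-slices and along y by x-slices
    for s in(-70,-40,0,40,70): q=u[abs(u[:,1]-s)<6];print(nm,"x ext at y",s,q[:,0].min().round(1),q[:,0].max().round(1))
    for s in(-44,-35,0,35,44): q=u[abs(u[:,0]-s)<4];print(nm,"y ext at x",s,q[:,1].min().round(1),q[:,1].max().round(1))
    cr=cv2.resize(c["image"][225:300,200:305] if nm=="top" else c["image"][155:230,290:395],(800,571),interpolation=cv2.INTER_CUBIC)
    # overlay rim rectangle
    ex=np.array([np.cos(a),np.sin(a)]);ey=np.array([-ex[1],ex[0]])
    P=[np.r_[(np.array([430,182])+i*50*ex+j*85*ey)/1000,.054] for i,j in((1,1),(1,-1),(-1,-1),(-1,1))]
    o=np.array([200,225] if nm=="top" else [290,155])
    q=((proj(c,P)-o+.5)*800/105-.5).astype(np.int32);cv2.polylines(cr,[q],True,(0,255,0),1)
    cv2.imwrite(f"pics/b{nm}.png",cr)
a,b=cv2.imread("pics/btop.png"),cv2.imread("pics/bscene.png")
cv2.imwrite("pics/bb.png",np.hstack([cv2.resize(a,(400,286)),cv2.resize(b,(400,286))]))
```

```text
top box +x (np.float64(54.3), np.float64(-0.19), 31, np.float64(0.25)) base (np.float64(49.0), np.float64(-7.09), 16, np.float64(0.31))
top box -x (np.float64(57.3), np.float64(-0.11), 42, np.float64(0.27)) base (np.float64(51.3), np.float64(0.17), 46, np.float64(0.27))
top box +y [(np.float64(74.8), np.float64(-18.31), 33, np.float64(0.26)), (np.float64(87.3), np.float64(3.88), 53, np.float64(0.24))]
top box -y [(np.float64(106.4), np.float64(27.03), 40, np.float64(0.29)), (np.float64(94.6), np.float64(-14.9), 38, np.float64(0.22))]
scene box +x (np.float64(49.4), np.float64(-1.38), 20, np.float64(0.28)) base (np.float64(47.9), np.float64(-0.4), 40, np.float64(0.23))
scene box -x (np.float64(46.0), np.float64(0.25), 33, np.float64(0.26)) base (np.float64(57.3), np.float64(0.44), 29, np.float64(0.6))
scene box +y [(np.float64(77.9), np.float64(-15.01), 30, np.float64(0.25)), (np.float64(82.2), np.float64(6.43), 38, np.float64(0.32))]
scene box -y [(np.float64(55.4), np.float64(-41.82), 15, np.float64(0.27)), (np.float64(116.1), np.float64(-41.48), 26, np.float64(0.28))]
top x ext at y -70 -53.8 48.0
top x ext at y -40 -54.3 47.7
top x ext at y 0 -53.6 48.3
top x ext at y 40 -52.4 47.8
top x ext at y 70 -52.8 47.7
top y ext at x -44 -80.8 88.1
top y ext at x -35 -86.8 91.9
top y ext at x 0 -78.6 86.2
top y ext at x 35 -79.7 88.4
top y ext at x 44 -78.9 86.9
scene x ext at y -70 -49.7 77.6
scene x ext at y -40 -49.9 76.3
scene x ext at y 0 -46.6 76.4
scene x ext at y 40 -50.2 76.7
scene x ext at y 70 -49.9 56.6
scene y ext at x -44 -84.9 87.0
scene y ext at x -35 -83.1 85.2
scene y ext at x 0 -118.4 85.4
scene y ext at x 35 -119.8 85.6
scene y ext at x 44 -118.9 85.7
```

View pics/bb.png

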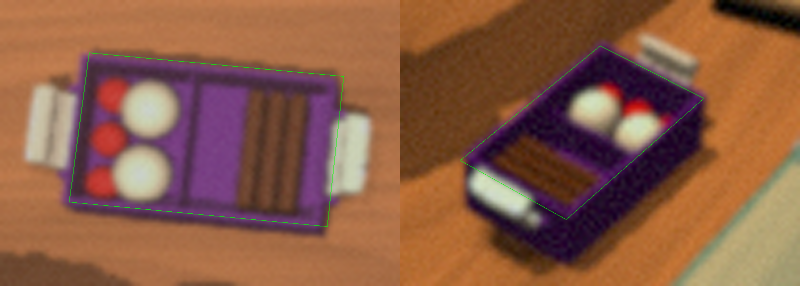

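The green overlay fits the box rim to about 2 mm: box about (429,184), yaw −5.8°. The lid is about (449,−158), yaw −1.6°, and the shelf about (673,2), yaw −1.9°. Moving to the lid handle.

>>> step_arm([
  [0,30,-39,0,0,0,-0.13],
  [0,64,-75,0,0,0,-0.25],
  [0,98,-110,0,0,0,-0.38],
  [0,130,-147,0,0,0,-0.5],
  [0,162,-184,0,0,0,-0.63],
  [0,194,-221,0,0,0,-0.75],
  [0,225,-258,0,0,0,-0.88],
  [0,255,-298,0,0,0,-1.0],
  [0,264,-346,0,0,0,-1.13],
  [0,266,-394,0,0,0,-1.26],
])

```text
clock: 1.1
position: [0.4572, 0.1989, 0.1949]
ee_rot: [0.709, 0.705, -0.0, 0.0]
ft_force: [0.8, -0.2, 0.1]
grip_width: 0.997
grasp_force: 0.0
```

>>> step_arm([
  [0,0,-48,-5,0,0,-0.03],
  [0,0,-96,-10,0,0,-0.03],
  [0,-2,-144,-20,0,0,-0.03],
  [0,-4,-192,-30,0,0,-0.03],
  [0,-6,-240,-40,0,0,-0.03],
  [0,-7,-288,-50,0,0,-0.03],
  [0,-8,-336,-65,0,0,-0.03],
  [0,-8,-359,-80,0,0,-0.03],
  [0,-8,-359,-95,0,0,-0.03],
  [0,-8,-359,-95,0,0,-0.03],
])

```text
clock: 2.1
position: [0.4469, -0.1581, 0.0987]
ee_rot: [0.718, 0.696, -0.001, -0.001]
ft_force: [0.3, -0.1, -0.2]
grip_width: 0.999
grasp_force: 0.0
```

```bash
cat >> h.py <<'E'
def st():
    o=manip.get_obs();R=cv2.Rodrigues(np.zeros(3))[0]
    from scipy.spatial.transform import Rotation as Ro
    M=Ro.from_quat(o["ee_rot"]).as_matrix()
    print("t",o["clock"],"p",(np.array(o["position"])*1000).round(1),"yAng",np.degrees(np.arctan2(M[1,1],M[0,1])).round(2),"z",M[:,2].round(3),"F",np.round(o["ft_force"],1),"w",o["grip_width"].round(3),"gf",o["grasp_force"].round(1),"j",np.round(o["joint_pos"],2))
E
python3 -c "from h import *;st()"
```

```text
Traceback (most recent call last):
  File "h.py", line 41, in st
    print("t",o["clock"],"p",(np.array(o["position"])*1000).round(1),"yAng",np.degrees(np.arctan2(M[1,1],M[0,1])).round(2),"z",M[:,2].round(3),"F",np.round(o["ft_force"],1),"w",o["grip_width"].round(3),"gf",o["grasp_force"].round(1),"j",np.round(o["joint_pos"],2))
                                                                                                                                                                                 ^^^^^^^^^^^^^^^^^^^^^
AttributeError: 'float' object has no attribute 'round'
```

>>> step_arm([
  [0,1,0,-30,0,0,0],
  [0,1,0,-60,0,0,0],
  [0,1,0,-75,0,0,0],
  [0,1,0,-82,0,0,0],
  [0,1,0,-82,0,0,0],
  [0.6,1,0,-82,0,0,0],
  [1,1,0,-82,0,0,0],
  [1,1,0,-82,0,0,0],
  [1,1,0,-82,0,0,0],
  [1,1,0,-82,0,0,0],
], grip_force=40)

```text
clock: 3.1
position: [0.4497, -0.1577, 0.0187]
ee_rot: [0.717, 0.697, 0.0, 0.0]
ft_force: [-0.2, -0.4, -0.1]
grip_width: 0.142
grasp_force: 0.0
```

```bash
sed -i 's/o\["grip_width"\].round(3)/round(o["grip_width"],3)/;s/o\["grasp_force"\].round(1)/round(o["grasp_force"],1)/' h.py
python3 -c "from h import *;st()"
```

```text
t 3.1 p [ 449.7 -157.7   18.7] yAng -1.66 z [ 0.  0. -1.] F [-0.2 -0.4 -0.1] w 0.142 gf 0.0 j [-0.42  0.23  0.73  2.07 -0.2   0.91  0.39]
```

>>> step_arm([
  [1,0,0,0,0,0,0],
  [1,0,0,0,0,0,0],
])

```text
clock: 3.3
position: [0.4495, -0.1577, 0.0184]
ee_rot: [0.717, 0.697, 0.0, 0.0]
ft_force: [0.1, -0.3, -0.7]
grip_width: -0.001
grasp_force: 0.0
```

Run:
```python
from h import *
c=shot("scene","1");t=shot("top","1")
cv2.imwrite("pics/m1.png",np.hstack([cv2.resize(c["image"][200:340,190:377],(400,300),interpolation=cv2.INTER_CUBIC),cv2.resize(t["image"][190:310,315:475],(400,300),interpolation=cv2.INTER_CUBIC)]))
```

```text
(no output)
```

View pics/m1.png

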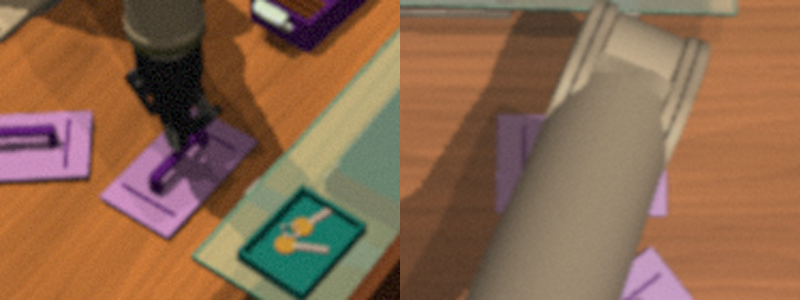

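Run:
```python
from h import *
c=load("scene1")
x0,y0,s=235,220,8
im=cv2.resize(c["image"][y0:y0+75,x0:x0+100],(800,600),interpolation=cv2.INTER_CUBIC)
im=cv2.convertScaleAbs(im,alpha=1.7,beta=10)
for p,col in(((449.5,-157.7,18.4),(0,255,0)),((449.5,-157.7,41.5),(0,255,255)),((449.5+1.5,-157.7+49,41.5),(255,255,0)),((449.5-1.5,-157.7-49,41.5),(255,255,0))):
    q=(proj(c,np.array(p)/1000)[0]-[x0,y0]+.5)*s;cv2.circle(im,tuple(int(v) for v in q),5,col,1)
cv2.imwrite("pics/m2.png",im);st()
for sd in("+x","-x","+y","-y"): print(sd,edge(c,449,-157.7,-1.6,sd,.0115,52,88))
```

```text
t 3.4 p [ 449.5 -157.7   18.4] yAng -1.67 z [ 0.  0. -1.] F [ 0.5  0.6 -0.2] w 0.005 gf 0.0 j [-0.42  0.23  0.73  2.07 -0.2   0.91  0.39]
+x (np.float64(53.8), np.float64(0.77), 49, np.float64(0.29))
-x (np.float64(51.3), np.float64(-0.02), 39, np.float64(0.25))
+y (np.float64(87.8), np.float64(0.04), 32, np.float64(0.28))
-y (np.float64(88.3), np.float64(0.57), 54, np.float64(0.28))
```

View pics/m2.png

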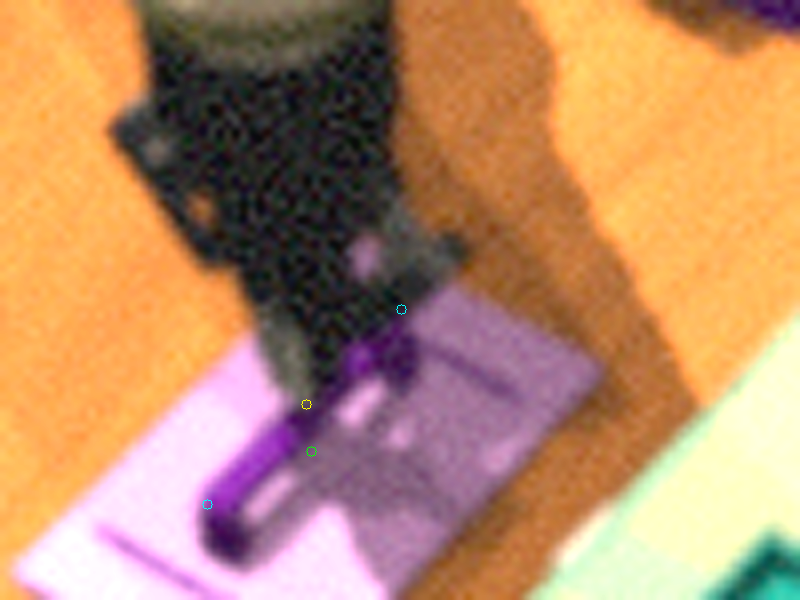

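The fingers look closed at the bar's top (crop pixel 310,400), yet the opening reads 0. I'll lift to check.

>>> step_arm([
  [1,0,0,20,0,0,0],
  [1,0,0,50,0,0,0],
  [1,0,0,50,0,0,0],
])

```text
clock: 3.7
position: [0.4516, -0.1584, 0.0714]
ee_rot: [0.717, 0.697, 0.002, 0.002]
ft_force: [-0.1, -0.5, 0.3]
grip_width: 0.002
grasp_force: 0.0
```

Run:
```python
from h import *
print(manip.grip_point_offset)
c=shot("scene","2");st()
x0,y0,s=235,200,8
im=cv2.resize(c["image"][y0:y0+75,x0:x0+100],(800,600),interpolation=cv2.INTER_CUBIC)
im=cv2.convertScaleAbs(im,alpha=1.7,beta=10)
p=np.array(manip.get_obs()["position"])
for z,col in((0,(0,255,0)),(.019,(0,255,255)),(.04,(255,255,0))):
    q=(proj(c,p+[0,0,z])[0]-[x0,y0]+.5)*s;cv2.circle(im,tuple(int(v) for v in q),5,col,2)
cv2.imwrite("pics/m3.png",im)
```

```text
0.0187
t 3.75 p [ 450.8 -157.9   69.8] yAng -1.66 z [ 0.003  0.    -1.   ] F [ 0.3  0.2 -1. ] w -0.001 gf 0.0 j [-0.46  0.13  0.76  2.03 -0.11  1.02  0.32]
```

View pics/m3.png

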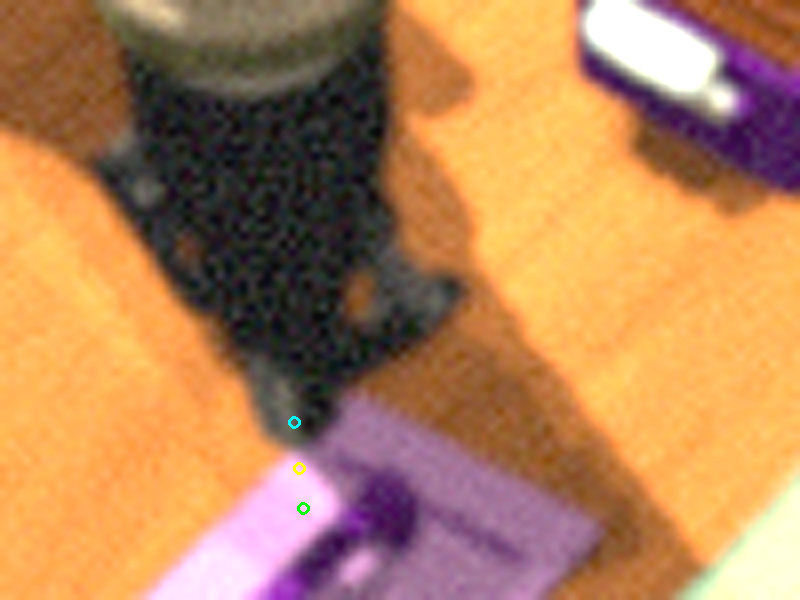

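The fingertips show about 30 mm above the reported TCP (tip at 297,440 against the TCP projection at 303,508), so they closed above the bar. I'll go lower, open, in two stages.

>>> step_arm([
  [0,0,0,0,0,0,0],
  [0,0,0,0,0,0,0],
  [0,0,0,0,0,0,0],
  [0,0,0,0,0,0,0],
  [0,0,0,0,0,0,0],
  [0,0,0,-30,0,0,0],
  [0,0,0,-55,0,0,0],
  [0,0,0,-68,0,0,0],
  [0,0,0,-68,0,0,0],
])

```text
clock: 4.65
position: [0.4482, -0.1577, -0.0009]
ee_rot: [0.717, 0.697, -0.001, -0.001]
ft_force: [0.6, 0.3, 0.3]
grip_width: 1.001
grasp_force: 0.0
```

Run:
```python
from h import *
st()
```

```text
t 4.65 p [ 448.2 -157.7   -0.9] yAng -1.67 z [-0.003 -0.    -1.   ] F [0.6 0.3 0.3] w 1.001 gf 0.0 j [-0.41  0.27  0.73  2.08 -0.23  0.87  0.42]
```

>>> step_arm([
  [0,0,0,-6,0,0,0],
  [0,0,0,-12,0,0,0],
  [0.4,0,0,-12,0,0,0],
  [1,0,0,-12,0,0,0],
  [1,0,0,-12,0,0,0],
  [1,0,0,-12,0,0,0],
  [1,0,0,-12,0,0,0],
  [1,0,0,-12,0,0,0],
], grip_force=40)

```text
clock: 5.45
position: [0.4498, -0.1577, -0.0113]
ee_rot: [0.717, 0.697, 0.0, 0.0]
ft_force: [-1.2, 0.7, 5.3]
grip_width: 0.152
grasp_force: 39.8
```

>>> step_arm([
  [1,0,0,20,0,0,0],
  [1,0,0,50,0,0,0],
  [1,0,20,90,0,0,0],
  [1,0,65,95,0,0,-0.01],
  [1,-3,110,95,0,0,-0.02],
  [1,-6,155,95,0,0,-0.03],
  [1,-9,200,95,0,0,-0.04],
  [1,-13,245,95,0,0,-0.05],
  [1,-17,290,95,0,0,-0.06],
  [1,-20,325,95,0,0,-0.07],
])

```text
clock: 6.45
position: [0.4287, 0.17, 0.0834]
ee_rot: [0.741, 0.672, 0.0, -0.0]
ft_force: [0.0, -1.2, -1.4]
grip_width: 0.151
grasp_force: 39.3
```

>>> step_arm([
  [1,-1,17,-5,0,0,-0.002],
  [1,-1,17,-18,0,0,-0.002],
  [1,-1,17,-18,0,0,-0.002],
  [1,-1,17,-18,0,0,-0.002],
])

```text
clock: 6.85
position: [0.4285, 0.1823, 0.0649]
ee_rot: [0.743, 0.67, -0.001, 0.0]
ft_force: [0.1, -0.2, -1.5]
grip_width: 0.151
grasp_force: 39.2
```

Run:
```python
from h import *
st();v=[]
for n in("scene","top"):
    c=shot(n,"3");o=(290,130) if n=="scene" else (200,215)
    im=c["image"][o[1]:o[1]+90,o[0]:o[0]+120];v.append(cv2.resize(im,(400,300),interpolation=cv2.INTER_CUBIC))
    z=.077+.0115
    print(n,"lid",[(sd,edge(c,429,184,-5.8,sd,.0865,52,88,w=9)) for sd in("+x","-x","+y","-y")])
cv2.imwrite("pics/m4.png",cv2.convertScaleAbs(np.hstack(v),alpha=1.5,beta=5))
```

```text
t 6.85 p [428.5 182.3  64.9] yAng -5.92 z [-0.001 -0.001 -1.   ] F [ 0.1 -0.2 -1.5] w 0.151 gf 39.2 j [-0.92  0.1   0.44  2.04 -0.05  1.01 -0.56]
scene lid [('+x', (np.float64(54.2), np.float64(0.14), 32, np.float64(0.25))), ('-x', (np.float64(52.6), np.float64(0.82), 32, np.float64(0.32))), ('+y', (np.float64(88.1), np.float64(-0.59), 28, np.float64(0.32))), ('-y', (np.float64(92.4), np.float64(0.13), 35, np.float64(0.3)))]
top lid [('+x', (np.float64(52.1), np.float64(0.25), 27, np.float64(0.25))), ('-x', (np.float64(51.8), np.float64(5.55), 36, np.float64(1.03))), ('+y', (np.float64(94.7), np.float64(2.68), 24, np.float64(0.24))), ('-y', (np.float64(94.1), np.float64(-7.42), 37, np.float64(0.72)))]
```

View pics/m4.png

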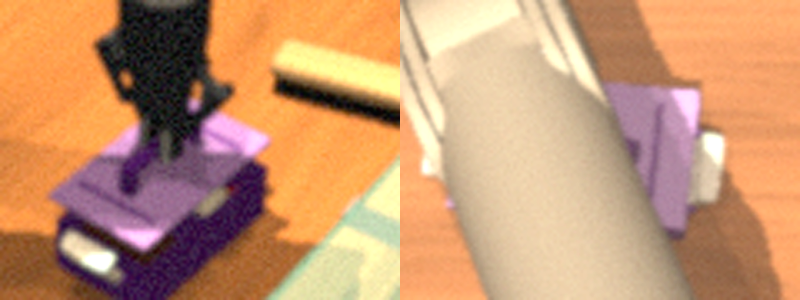

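>>> step_arm([
  [1,0,1,-8,0,0,0],
  [1,0,1,-16,0,0,0],
  [1,0,1,-20,0,0,0],
  [1,0,1,-22,0,0,0],
  [1,0,1,-24,0,0,0],
  [1,0,1,-26,0,0,0],
  [1,0,1,-26,0,0,0],
])

```text
clock: 7.65
position: [0.4285, 0.1852, 0.0393]
ee_rot: [0.742, 0.671, -0.0, 0.0]
ft_force: [-0.1, 0.2, -1.3]
grip_width: 0.155
grasp_force: 39.3
```

```bash
python3 -c "from h import *;st()"
```

```text
t 7.65 p [428.5 185.2  39.3] yAng -5.78 z [-0. -0. -1.] F [-0.1  0.2 -1.3] w 0.155 gf 39.3 j [-0.91  0.14  0.44  2.06 -0.07  0.95 -0.54]
```

>>> step_arm([
  [1,0,0,-1,0,0,0],
  [1,0,0,-2,0,0,0],
  [1,0,0,-3,0,0,0],
  [1,0,0,-3,0,0,0],
])

```text
clock: 8.05
position: [0.4286, 0.1853, 0.0367]
ee_rot: [0.742, 0.67, 0.0, -0.0]
ft_force: [-1.5, -1.4, 4.8]
grip_width: 0.155
grasp_force: 39.9
```

```bash
python3 -c "from h import *;st()"
```

```text
t 8.05 p [428.6 185.3  36.7] yAng -5.79 z [ 0.  0. -1.] F [-1.5 -1.4  4.8] w 0.155 gf 39.9 j [-0.91  0.15  0.44  2.06 -0.08  0.94 -0.54]
```

>>> step_arm([
  [0.6,0,0,0,0,0,0],
  [0.3,0,0,0,0,0,0],
  [0.3,0,0,0,0,0,0],
  [0.3,0,0,0,0,0,0],
  [0.3,0,0,30,0,0,0],
  [0.3,0,0,60,0,0,0],
  [0.6,-2,-20,60,0,0,0],
  [1,-6,-60,60,0,0,0],
  [1,-10,-105,60,0,0,0],
  [1,-14,-142,60,0,0,0],
])

```text
clock: 9.05
position: [0.4137, 0.0408, 0.0959]
ee_rot: [0.742, 0.67, -0.0, -0.0]
ft_force: [0.1, -0.2, -0.0]
grip_width: 0.017
grasp_force: 0.0
```

Run:
```python
from h import *
st();v=[]
for n in("scene","top"):
    c=shot(n,"4");o=(290,140) if n=="scene" else (190,205)
    im=c["image"][o[1]:o[1]+90,o[0]:o[0]+120];v.append(cv2.resize(im,(400,300),interpolation=cv2.INTER_CUBIC))
    print(n,"lid",[(sd,edge(c,429,185,-5.8,sd,.0595,52,88,w=9)) for sd in("+x","-x","+y","-y")])
cv2.imwrite("pics/m5.png",cv2.convertScaleAbs(np.hstack(v),alpha=1.5,beta=5))
```

```text
t 9.05 p [413.7  40.8  95.9] yAng -5.83 z [-0.  0. -1.] F [ 0.1 -0.2 -0. ] w 0.017 gf 0.0 j [-0.79 -0.08  0.57  2.13  0.05  1.08 -0.35]
scene lid [('+x', (np.float64(54.1), np.float64(-0.3), 47, np.float64(0.25))), ('-x', (np.float64(53.5), np.float64(-1.04), 29, np.float64(0.26))), ('+y', (np.float64(88.0), np.float64(-0.04), 43, np.float64(0.27))), ('-y', (np.float64(90.9), np.float64(-1.0), 36, np.float64(0.29)))]
top lid [('+x', (np.float64(51.2), np.float64(-0.1), 37, np.float64(0.26))), ('-x', (np.float64(51.6), np.float64(0.01), 55, np.float64(0.23))), ('+y', (np.float64(88.1), np.float64(0.45), 34, np.float64(0.33))), ('-y', (np.float64(86.9), np.float64(-0.64), 13, np.float64(0.23)))]
```

View pics/m5.png

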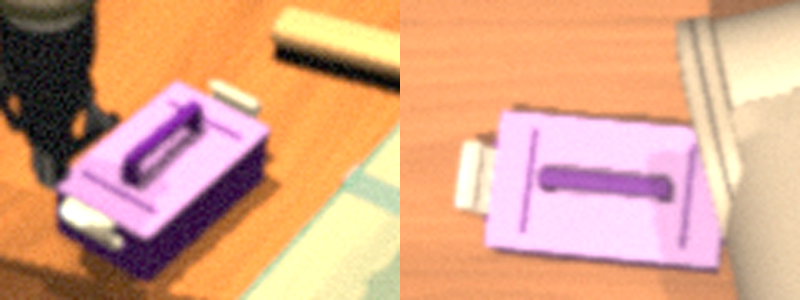

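The last picture shows the lid seated, the edges fit at the seated height, and both clips are still open. Next I lower outside the −y clip and close it along its arc.

>>> step_arm([
  [1,0,0,-40,0,0,0],
  [1,0,0,-80,0,0,0],
  [1,0,0,-92,0,0,0],
  [1,0,0,-92,0,0,0],
  [1,0,0,-92,0,0,0],
])

```text
clock: 9.65
position: [0.4147, 0.0432, 0.0047]
ee_rot: [0.742, 0.671, -0.0, 0.0]
ft_force: [0.5, 0.1, 0.6]
grip_width: 0.001
grasp_force: 0.0
```

```bash
cat >> h.py <<'E'
def white(tag,C=(429,185),yaw=-5.8,n="scene"):
    """white blobs near the box ends, cast on z=.06 plane, box frame mm"""
    c=shot(n,tag);hsv=cv2.cvtColor(c["image"],cv2.COLOR_BGR2HSV).astype(int)
    m=((hsv[...,1]<70)&(hsv[...,2]>105)).astype(np.uint8);k,l,s,_=cv2.connectedComponentsWithStats(m)
    a=np.radians(yaw)
    for i in range(1,k):
        if s[i,4]<12: continue
        p=np.argwhere(l==i)[:,::-1].astype(float);w=cast(c,p,.06)[:,:2]*1000-C
        u=w@np.array([[np.cos(a),-np.sin(a)],[np.sin(a),np.cos(a)]])
        if abs(u[:,0].mean())<60 and 60<abs(u[:,1].mean())<150: print(n,"clip",s[i,4],"x",u[:,0].min().round(),u[:,0].max().round(),"y",np.percentile(u[:,1],[2,50,98]).round(1))
    return c
E
python3 - <<'E'
from h import *
st();white("5");white("5",n="top")
E
```

```text
t 9.65 p [414.7  43.2   4.7] yAng -5.79 z [ 0. -0. -1.] F [0.5 0.1 0.6] w 0.001 gf 0.0 j [-0.78  0.09  0.59  2.21 -0.07  0.85 -0.25]
scene clip 55 x -16.0 31.0 y [ 84.2  93.2 104.1]
```

Free. Now the arc, in two parts.

>>> step_arm([
  [1,1,9,0,0,0,0],
  [1,1.4,13.5,0,0,0,0],
  [1,1.6,16.2,5,0,0,0],
  [1,1.8,18.2,8,0,0,0],
  [1,2,20.1,10,0,0,0],
  [1,2.3,22.5,12.5,0,0,0],
  [1,2.5,25,14,0,0,0],
  [1,2.5,25,14,0,0,0],
])

```text
clock: 10.55
position: [0.4172, 0.0685, 0.0186]
ee_rot: [0.742, 0.671, 0.0, 0.0]
ft_force: [-0.6, -0.8, -0.1]
grip_width: 0.003
grasp_force: 0.1
```

Run:
```python
from h import *
st();c=white("6")
print([(sd,edge(c,429,185,-5.8,sd,.0595,52,88,w=9)) for sd in("+x","-x","+y","-y")])
```

```text
t 10.55 p [417.2  68.5  18.6] yAng -5.78 z [ 0.  0. -1.] F [-0.6 -0.8 -0.1] w 0.003 gf 0.1 j [-0.82  0.08  0.57  2.19 -0.05  0.89 -0.32]
scene clip 54 x -16.0 33.0 y [ 85.7  92.2 104.1]
[('+x', (np.float64(54.2), np.float64(-0.65), 47, np.float64(0.28))), ('-x', (np.float64(53.1), np.float64(-0.87), 25, np.float64(0.28))), ('+y', (np.float64(88.1), np.float64(-0.36), 45, np.float64(0.26))), ('-y', (np.float64(93.4), np.float64(-5.01), 22, np.float64(0.29)))]
```

>>> step_arm([
  [1,0.3,2.5,1.7,0,0,0],
  [1,0.6,5.6,3,0,0,0],
  [1,0.8,7.6,3.7,0,0,0],
  [1,0.9,9,4.2,0,0,0],
  [1,1,10,4.7,0,0,0],
  [1,1,10,4.7,0,0,0],
])

```text
clock: 11.2
position: [0.418, 0.0785, 0.0232]
ee_rot: [0.742, 0.671, 0.0, -0.0]
ft_force: [0.0, 0.1, -0.1]
grip_width: 0.002
grasp_force: 0.0
```

Run:
```python
from h import *
st();c=white("7")
print([(sd,edge(c,429,185,-5.8,sd,.0595,52,88,w=9)) for sd in("+x","-x","+y","-y")])
```

```text
t 11.2 p [418.   78.5  23.2] yAng -5.77 z [ 0.  0. -1.] F [ 0.   0.1 -0.1] w 0.002 gf 0.0 j [-0.83  0.07  0.56  2.18 -0.05  0.9  -0.34]
scene clip 50 x -16.0 33.0 y [ 84.1  91.3 102.4]
[('+x', (np.float64(54.5), np.float64(-0.62), 45, np.float64(0.28))), ('-x', (np.float64(51.6), np.float64(0.6), 20, np.float64(0.27))), ('+y', (np.float64(88.1), np.float64(-0.39), 44, np.float64(0.29))), ('-y', (np.float64(87.5), np.float64(5.13), 15, np.float64(0.34)))]
```

>>> step_arm([
  [1,0.1,1,0,0,0,0],
  [1,0.2,2,0,0,0,0],
  [1,0.3,3,0,0,0,0],
  [1,0.3,3,0,0,0,0],
])

```text
clock: 11.65
position: [0.4182, 0.0801, 0.023]
ee_rot: [0.742, 0.67, -0.001, 0.0]
ft_force: [0.2, -6.4, 3.2]
grip_width: 0.002
grasp_force: 3.0
```

Run:
```python
from h import *
st();c=white("8")
print([(sd,edge(c,429,185,-5.8,sd,.0595,52,88,w=9)) for sd in("+y",)])
```

```text
t 11.65 p [418.2  80.1  23. ] yAng -5.83 z [-0.001 -0.001 -1.   ] F [ 0.2 -6.4  3.2] w 0.002 gf 3.0 j [-0.84  0.08  0.56  2.18 -0.05  0.9  -0.35]
scene clip 55 x -13.0 33.0 y [ 83.9  91.3 104.2]
[('+y', (np.float64(89.0), np.float64(-0.74), 47, np.float64(0.25)))]
```

The −y clip is firmly shut (6 N at r=105). Over to the +y clip.

>>> step_arm([
  [1,-1,-8,0,0,0,0],
  [1,-1,-14,0,0,0,0],
  [1,-1,-14,45,0,0,0],
  [1,0,-5,75,0,0,0],
  [1,4,40,78,0,0,0],
  [1,8,87,78,0,0,0],
  [1,12,134,78,0,0,0],
  [1,17,181,78,0,0,0],
  [1,22,228,78,0,0,0],
  [1,25,250,70,0,0,0],
])

```text
clock: 12.7
position: [0.443, 0.3361, 0.0936]
ee_rot: [0.74, 0.672, 0.001, -0.001]
ft_force: [0.4, -0.3, 0.1]
grip_width: 0.004
grasp_force: 0.0
```

>>> step_arm([
  [1,0,0,-30,0,0,0],
  [1,0,0,-70,0,0,0],
  [1,0,0,-89,0,0,0],
  [1,0,0,-89,0,0,0],
  [1,0,0,-89,0,0,0],
])

```text
clock: 13.2
position: [0.4437, 0.3311, 0.0047]
ee_rot: [0.742, 0.67, 0.0, 0.0]
ft_force: [-0.3, 0.5, 0.2]
grip_width: 0.0
grasp_force: 0.0
```

Run:
```python
from h import *
st()
for n in("top","scene"):
    c=white("9",n=n)
    print(n,[(sd,edge(c,429,186,-5.8,sd,.0595,52,88,w=9)) for sd in("+x","-x","-y","+y")])
```

```text
t 13.2 p [443.7 331.1   4.7] yAng -5.81 z [ 0. -0. -1.] F [-0.3  0.5  0.2] w 0.0 gf 0.0 j [-1.03  0.38  0.36  1.87 -0.16  0.93 -0.7 ]
top clip 27 x -32.0 -8.0 y [138.4 148.6 159.1]
top [('+x', (np.float64(51.4), np.float64(0.0), 43, np.float64(0.29))), ('-x', (np.float64(51.6), np.float64(0.24), 44, np.float64(0.26))), ('-y', (np.float64(91.2), np.float64(0.33), 60, np.float64(1.09))), ('+y', (np.float64(88.6), np.float64(-1.36), 49, np.float64(0.29)))]
scene clip 134 x -33.0 27.0 y [-95.1 -81.8 -69.1]
scene [('+x', (np.float64(54.4), np.float64(-0.16), 46, np.float64(0.25))), ('-x', (np.float64(51.4), np.float64(-0.47), 49, np.float64(0.23))), ('-y', (np.float64(91.4), np.float64(-0.67), 34, np.float64(0.28))), ('+y', (np.float64(87.0), np.float64(1.51), 24, np.float64(0.29)))]
```

>>> step_arm([
  [1,-1,-10,0,0,0,0],
  [1,-1.8,-17.5,0,0,0,0],
  [1,-2.1,-20.7,5.6,0,0,0],
  [1,-2.3,-22.7,8,0,0,0],
  [1,-2.5,-24.7,10.5,0,0,0],
  [1,-2.8,-27.2,12.5,0,0,0],
  [1,-3,-29.6,14.5,0,0,0],
  [1,-3.3,-32.4,16,0,0,0],
  [1,-3.6,-35.1,17.5,0,0,0],
  [1,-3.8,-37.5,18.5,0,0,0],
])

```text
clock: 14.3
position: [0.4394, 0.2939, 0.0227]
ee_rot: [0.742, 0.671, 0.0, -0.0]
ft_force: [-0.2, 3.8, -2.2]
grip_width: 0.006
grasp_force: 1.9
```

>>> step_arm([
  [1,-0.1,-1,0.5,0,0,0],
  [1,-0.2,-2,0.8,0,0,0],
  [1,-0.2,-2.5,0.8,0,0,0],
  [1,-0.2,-2.5,0.8,0,0,0],
])

```text
clock: 14.7
position: [0.4393, 0.2915, 0.0234]
ee_rot: [0.742, 0.671, 0.0, -0.0]
ft_force: [0.7, 4.3, -1.3]
grip_width: -0.002
grasp_force: 1.9
```

Run:
```python
from h import *
st()
for n in("top","scene"):
    c=white("10",n=n)
    print(n,[(sd,edge(c,429,186,-5.8,sd,.0595,52,88,w=9)) for sd in("+x","-x","-y","+y")])
```

```text
t 14.7 p [439.3 291.5  23.4] yAng -5.77 z [ 0.  0. -1.] F [ 0.7  4.3 -1.3] w -0.002 gf 1.9 j [-1.01  0.3   0.38  1.92 -0.13  0.94 -0.66]
top clip 14 x 27.0 38.0 y [133.2 142.9 147.3]
top clip 427 x -118.0 31.0 y [ 44.5  90.6 134.5]
top [('+x', (np.float64(51.4), np.float64(0.04), 48, np.float64(0.28))), ('-x', (np.float64(51.5), np.float64(-0.16), 41, np.float64(0.27))), ('-y', (np.float64(94.6), np.float64(0.3), 36, np.float64(0.45))), ('+y', (np.float64(82.4), np.float64(3.37), 26, np.float64(0.28)))]
scene clip 29 x -25.0 19.0 y [83.9 87.7 95. ]
scene clip 136 x -32.0 27.0 y [-98.2 -84.8 -72.3]
scene [('+x', (np.float64(54.4), np.float64(0.0), 42, np.float64(0.23))), ('-x', (np.float64(51.5), np.float64(-0.14), 41, np.float64(0.24))), ('-y', (np.float64(94.5), np.float64(0.04), 29, np.float64(0.3))), ('+y', (np.float64(85.0), np.float64(1.02), 18, np.float64(0.28)))]
```

>>> step_arm([
  [1,1,8,0,0,0,0],
  [1,1,14,10,0,0,0],
  [1,1,14,55,0,0,0],
  [1,0,5,78,0,0,0],
  [1,-4,-40,78,0,0,0],
  [1,-8,-87,78,0,0,0],
  [1,-12,-134,78,0,0,0],
  [1,-17,-181,78,0,0,0],
  [1,-22,-228,78,0,0,0],
  [1,-25,-255,78,0,0,0],
])

```text
clock: 15.8
position: [0.4139, 0.033, 0.1021]
ee_rot: [0.743, 0.669, 0.0, -0.0]
ft_force: [0.5, 0.9, -1.3]
grip_width: 0.004
grasp_force: 0.0
```

Run:
```python
from h import *
st();v=[]
for n in("scene","top"):
    c=white("11",n=n,C=(429,183))
    print(n,[(sd,edge(c,429,183,-5.8,sd,.0595,52,88,w=9)) for sd in("+x","-x","-y")],[edge(c,429,183,-5.8,"+y",.0595,52,88,a,b) for a,b in((-.95,-.55),(.55,.95))])
    o=(295,145) if n=="scene" else (195,215)
    im=c["image"][o[1]:o[1]+75,o[0]:o[0]+100];v.append(cv2.resize(im,(400,300),interpolation=cv2.INTER_CUBIC))
cv2.imwrite("pics/m6.png",cv2.convertScaleAbs(np.hstack(v),alpha=1.4))
```

```text
t 15.8 p [413.9  33.  102.1] yAng -5.98 z [ 0.  0. -1.] F [ 0.5  0.9 -1.3] w 0.004 gf 0.0 j [-0.8  -0.1   0.59  2.13  0.06  1.1  -0.34]
scene clip 90 x -28.0 29.0 y [ 80.4  90.5 102.5]
scene clip 134 x -32.0 27.0 y [-96.  -82.8 -70.3]
scene [('+x', (np.float64(54.0), np.float64(-0.21), 47, np.float64(0.27))), ('-x', (np.float64(56.4), np.float64(-4.7), 26, np.float64(0.4))), ('-y', (np.float64(91.0), np.float64(-1.36), 31, np.float64(0.3)))] [(np.float64(87.4), np.float64(-0.64), 41, np.float64(0.29)), (np.float64(89.2), np.float64(-1.42), 48, np.float64(0.24))]
top clip 12 x 54.0 65.0 y [-100.3  -92.3  -86.2]
top clip 32 x 43.0 61.0 y [-140.7 -127.  -114.6]
top clip 33 x -9.0 26.0 y [-150.3 -142.1 -136.9]
top clip 18 x -60.0 -46.0 y [-144.4 -133.5 -125.8]
top [('+x', (np.float64(50.8), np.float64(0.05), 43, np.float64(0.27))), ('-x', (np.float64(51.9), np.float64(0.02), 53, np.float64(0.23))), ('-y', (np.float64(92.4), np.float64(2.53), 51, np.float64(1.21)))] [(np.float64(90.3), np.float64(4.27), 52, np.float64(0.26)), (np.float64(83.2), np.float64(6.71), 59, np.float64(0.24))]
```

View pics/m6.png

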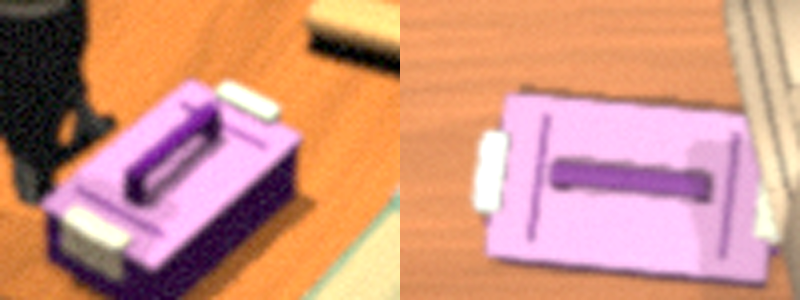

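The picture shows both hooks over the lid: −y at crop (95,235), +y at scene (250,100) and top (490,172). I'll measure the +y hook extent numerically.

Run:
```python
from h import *
a=np.radians(-5.8);ex=np.array([np.cos(a),np.sin(a)]);ey=np.array([-ex[1],ex[0]])
def prof(n,sgn,z):
    c=load(n);img=c["image"].astype(np.float32)
    D=np.arange(66,116,2.);X=np.linspace(-15,15,15)
    P=np.array([429,183.])+sgn*D[:,None,None]*ey+X[None,:,None]*ex
    q=proj(c,np.concatenate([P,np.full(P.shape[:2]+(1,),z)],2).reshape(-1,3)/1000).reshape(len(D),15,2).astype(np.float32)
    v=cv2.remap(img,q[...,0],q[...,1],cv2.INTER_LINEAR)
    hs=cv2.cvtColor(v.astype(np.uint8),cv2.COLOR_BGR2HSV)
    print(n,sgn,"S:",dict(zip(D.astype(int).tolist(),hs[...,1].mean(1).astype(int).tolist())))
prof("top11",1,66);prof("scene11",1,66);prof("scene11",-1,66);prof("top9",-1,66)
```

```text
top11 1 S: {66: 64, 68: 63, 70: 63, 72: 63, 74: 63, 76: 62, 78: 58, 80: 40, 82: 13, 84: 8, 86: 10, 88: 10, 90: 9, 92: 6, 94: 5, 96: 9, 98: 45, 100: 91, 102: 129, 104: 143, 106: 146, 108: 146, 110: 146, 112: 147, 114: 147}
scene11 1 S: {66: 87, 68: 83, 70: 80, 72: 75, 74: 64, 76: 44, 78: 25, 80: 26, 82: 32, 84: 34, 86: 33, 88: 32, 90: 32, 92: 33, 94: 43, 96: 64, 98: 94, 100: 125, 102: 154, 104: 173, 106: 183, 108: 186, 110: 185, 112: 184, 114: 183}
scene11 -1 S: {66: 94, 68: 90, 70: 83, 72: 76, 74: 70, 76: 59, 78: 43, 80: 38, 82: 45, 84: 49, 86: 49, 88: 46, 90: 41, 92: 37, 94: 37, 96: 40, 98: 46, 100: 54, 102: 62, 104: 66, 106: 63, 108: 62, 110: 67, 112: 72, 114: 77}
top9 -1 S: {66: 59, 68: 58, 70: 57, 72: 50, 74: 34, 76: 13, 78: 1, 80: 6, 82: 7, 84: 7, 86: 8, 88: 6, 90: 9, 92: 41, 94: 88, 96: 126, 98: 142, 100: 144, 102: 145, 104: 145, 106: 146, 108: 146, 110: 146, 112: 146, 114: 145}
```

>>> step_arm([
  [0.3,5,48,0,0,0,0],
  [0.3,10,96,0,0,0,0],
  [0.3,14,140,0,0,0,0],
  [0.3,14,147,0,0,0,0],
  [0.3,14,147,-20,0,0,0],
  [0.3,14,147,-45,0,0,0],
  [0.3,14,147,-62,0,0,0],
  [0.3,14,147,-63,0,0,0],
  [1,14,147,-63,0,0,0],
  [1,14,147,-63,0,0,0],
], grip_force=80)

```text
clock: 16.9
position: [0.429, 0.1837, 0.0396]
ee_rot: [0.742, 0.671, 0.001, 0.0]
ft_force: [0.4, -0.5, 0.3]
grip_width: 0.37
grasp_force: 0.0
```

>>> step_arm([
  [1,0,0,0,0,0,0],
  [1,0,0,0,0,0,0],
  [1,0,0,0,0,0,0],
  [1,0,0,0,0,0,0],
])

```text
clock: 17.3
position: [0.429, 0.1837, 0.0397]
ee_rot: [0.742, 0.67, 0.001, -0.0]
ft_force: [-1.7, -1.0, 7.1]
grip_width: 0.141
grasp_force: 78.5
```

```bash
python3 -c "from h import *;st()"
```

```text
t 17.3 p [429.  183.7  39.7] yAng -5.79 z [ 0.001  0.001 -1.   ] F [-1.7 -1.   7.1] w 0.141 gf 78.5 j [-0.93  0.14  0.46  2.07 -0.08  0.95 -0.53]
```

>>> step_arm([
  [1,0,0,2,0,0,0],
  [1,0,0,4,0,0,0],
  [1,0,0,8,0,0,0],
  [1,0,0,15,0,0,0],
  [1,0,0,20,0,0,0],
  [1,0,0,20,0,0,0],
  [1,0,0,20,0,0,0],
])

```text
clock: 18.0
position: [0.4283, 0.1833, 0.0585]
ee_rot: [0.742, 0.671, 0.0, -0.0]
ft_force: [1.2, 0.4, -9.0]
grip_width: 0.139
grasp_force: 78.7
```

Run:
```python
from h import *
st();c=white("12",C=(429,183.7))
print("lid",[(sd,edge(c,429,183.7,-5.8,sd,.0795,52,88,w=9)) for sd in("+x","-x","-y","+y")])
print("base",[(sd,edge(c,429,183.7,-5.8,sd,.0185,50,85,w=9)) for sd in("+x",)])
```

```text
t 18.0 p [428.3 183.3  58.5] yAng -5.78 z [ 0.  0. -1.] F [ 1.2  0.4 -9. ] w 0.139 gf 78.7 j [-0.94  0.11  0.46  2.05 -0.06  0.99 -0.55]
scene clip 55 x -22.0 16.0 y [ 96.3 105.5 116.8]
scene clip 114 x -47.0 14.0 y [-82.1 -69.2 -57. ]
lid [('+x', (np.float64(55.3), np.float64(-0.07), 41, np.float64(0.27))), ('-x', (np.float64(50.9), np.float64(1.07), 30, np.float64(0.26))), ('-y', (np.float64(95.0), np.float64(-2.24), 33, np.float64(0.26))), ('+y', (np.float64(85.7), np.float64(0.44), 20, np.float64(0.32)))]
base [('+x', (np.float64(50.7), np.float64(0.37), 41, np.float64(0.3)))]
```

>>> step_arm([
  [1,0,0,15,0,0,0],
  [1,0,-5,40,0,0,0],
  [1,0,-15,65,0,0,0.01],
  [1,0,-35,90,0,0,0.02],
  [1,5,-60,110,0,0,0.03],
  [1,10,-90,122,0,0,0.04],
  [1,15,-120,126,0,0,0.05],
  [1,25,-148,126,0,0,0.06],
  [1,40,-168,126,0,0,0.068],
  [1,60,-179,126,0,0,0.068],
])

```text
clock: 19.05
position: [0.4881, 0.0019, 0.1843]
ee_rot: [0.719, 0.695, 0.0, -0.0]
ft_force: [1.0, 0.2, -9.0]
grip_width: 0.136
grasp_force: 79.0
```

>>> step_arm([
  [1,24,-3,0,0,0,0],
  [1,50,-3,0,0,0,0],
  [1,78,-3,0,0,0,0],
  [1,106,-3,0,0,0,0],
  [1,132,-3,0,0,0,0],
  [1,155,-3,0,0,0,0],
  [1,172,-3,0,0,0,0],
  [1,181,-3,0,0,0,0],
  [1,183,-3,0,0,0,0],
  [1,183,-3,0,0,0,0],
])

```text
clock: 20.05
position: [0.6708, 0.0012, 0.1841]
ee_rot: [0.719, 0.695, -0.0, -0.0]
ft_force: [0.2, 0.3, -8.1]
grip_width: 0.137
grasp_force: 79.0
```

Run:
```python
from h import *
st();c=shot("scene","13")
p=manip.get_obs()["position"]
zl=(p[2]*1000-39.7+48+11.5)/1000
print(zl,"lid",[(sd,edge(c,p[0]*1000,p[1]*1000,-1.9,sd,zl,52,88,w=9)) for sd in("+x","-x","-y","+y")])
```

```text
t 20.05 p [670.8   1.2 184.1] yAng -1.9 z [-0.001 -0.    -1.   ] F [ 0.2  0.3 -8.1] w 0.137 gf 79.0 j [-0.55  0.51  0.7   1.37 -0.33  1.38  0.12]
0.20410174968517628 lid [('+x', (np.float64(54.8), np.float64(0.34), 42, np.float64(0.29))), ('-x', (np.float64(50.2), np.float64(-1.28), 41, np.float64(0.25))), ('-y', (np.float64(92.9), np.float64(-0.37), 27, np.float64(0.24))), ('+y', (np.float64(82.2), np.float64(-2.28), 21, np.float64(0.41)))]
```

>>> step_arm([
  [1,0,0,-8,0,0,0],
  [1,0,0,-18,0,0,0],
  [1,0,0,-24,0,0,0],
  [1,0,0,-28,0,0,0],
  [1,0,0,-30,0,0,0],
  [1,0,0,-31,0,0,0],
  [1,0,0,-32,0,0,0],
  [1,0,0,-33,0,0,0],
  [1,0,0,-34,0,0,0],
  [1,0,0,-34,0,0,0],
])

```text
clock: 21.1
position: [0.6721, 0.0012, 0.1514]
ee_rot: [0.719, 0.695, 0.001, 0.001]
ft_force: [0.1, 0.4, -2.6]
grip_width: 0.135
grasp_force: 79.8
```

```bash
python3 -c "from h import *;st()"
```

```text
t 21.1 p [672.1   1.2 151.4] yAng -1.89 z [ 0.002  0.    -1.   ] F [ 0.1  0.4 -2.6] w 0.135 gf 79.8 j [-0.55  0.53  0.69  1.42 -0.34  1.32  0.13]
```

>>> step_arm([
  [1,0,0,-0.7,0,0,0],
  [1,0,0,-1.4,0,0,0],
  [1,0,0,-2,0,0,0],
  [1,0,0,-2,0,0,0],
])

```text
clock: 21.5
position: [0.6718, 0.0012, 0.1498]
ee_rot: [0.719, 0.695, 0.001, 0.0]
ft_force: [-2.4, -0.2, 6.6]
grip_width: 0.134
grasp_force: 80.9
```

Down and seated; release and raise straight up.

>>> step_arm([
  [0.7,0,0,0.5,0,0,0],
  [0.3,0,0,0.5,0,0,0],
  [0.3,0,0,0.5,0,0,0],
  [0.3,0,0,0.5,0,0,0],
  [0.3,0,0,15,0,0,0],
  [0.3,0,0,45,0,0,0],
  [0.3,0,0,80,0,0,0],
  [0.3,-40,0,90,0,0,0],
  [0.3,-85,0,90,0,0,0],
  [0.3,-130,0,90,0,0,0],
])

```text
clock: 22.5
position: [0.5404, 0.0007, 0.2393]
ee_rot: [0.719, 0.695, 0.0, 0.001]
ft_force: [-0.8, -0.2, 2.4]
grip_width: 0.696
grasp_force: 0.0
```

>>> step_arm([
  [0.3,-40,50,0,0,0,0],
  [0.3,-70,90,0,0,0,0],
  [0.3,-90,140,0,0,0,0],
  [0.3,-90,185,0,0,0,0],
  [0.3,-80,230,0,0,0,0],
  [0.3,-80,270,0,0,0,0],
  [0.3,-80,270,0,0,0,0],
  [0.3,-80,270,0,0,0,0],
])

```text
clock: 23.3
position: [0.4614, 0.2718, 0.239]
ee_rot: [0.718, 0.696, -0.0, 0.0]
ft_force: [1.8, 0.4, 0.1]
grip_width: 0.699
grasp_force: 0.0
```

Run:
```python
from h import *
st();a=np.radians(-1.9);ex=np.array([np.cos(a),np.sin(a)]);ey=np.array([-ex[1],ex[0]])
for n in("top","scene"):
    c=shot(n,"14")
    print(n,[(sd,edge(c,672,1.2,-1.9,sd,.1695,52,88,w=9)) for sd in("+x","-x")],[edge(c,672,1.2,-1.9,s,.1695,52,88,a_,b) for s in("+y","-y") for a_,b in((-.95,-.55),(.55,.95))])
    for sg in(1,-1):
        D=np.arange(70,110,2.);X=np.linspace(-15,15,15)
        P=np.array([672,1.2])+sg*D[:,None,None]*ey+X[None,:,None]*ex
        q=proj(c,np.concatenate([P,np.full(P.shape[:2]+(1,),176.)],2).reshape(-1,3)/1000).reshape(len(D),15,2).astype(np.float32)
        hs=cv2.cvtColor(cv2.remap(c["image"],q[...,0],q[...,1],cv2.INTER_LINEAR),cv2.COLOR_BGR2HSV)
        print(n,sg,dict(zip(D.astype(int).tolist(),hs[...,1].mean(1).astype(int).tolist())))
```

```text
t 23.3 p [461.4 271.8 239. ] yAng -1.82 z [ 0.001 -0.001 -1.   ] F [1.8 0.4 0.1] w 0.699 gf 0.0 j [-1.08  0.11  0.5   1.66 -0.05  1.39 -0.6 ]
top [('+x', (np.float64(57.7), np.float64(0.35), 39, np.float64(0.26))), ('-x', (np.float64(52.1), np.float64(0.27), 43, np.float64(0.27)))] [(np.float64(94.1), np.float64(10.53), 46, np.float64(0.28)), (np.float64(86.5), np.float64(0.75), 56, np.float64(0.25)), (np.float64(87.0), np.float64(-0.82), 60, np.float64(0.22)), (np.float64(88.8), np.float64(0.14), 56, np.float64(0.22))]
top 1 {70: 65, 72: 65, 74: 65, 76: 64, 78: 57, 80: 38, 82: 12, 84: 10, 86: 14, 88: 14, 90: 12, 92: 10, 94: 9, 96: 12, 98: 19, 100: 29, 102: 39, 104: 42, 106: 42, 108: 43}
top -1 {70: 64, 72: 64, 74: 63, 76: 57, 78: 34, 80: 9, 82: 10, 84: 13, 86: 13, 88: 12, 90: 9, 92: 9, 94: 13, 96: 21, 98: 31, 100: 40, 102: 42, 104: 43, 106: 43, 108: 43}
scene [('+x', (np.float64(53.4), np.float64(-0.44), 54, np.float64(0.28))), ('-x', (np.float64(51.6), np.float64(0.26), 55, np.float64(0.23)))] [(np.float64(86.1), np.float64(0.17), 37, np.float64(0.27)), (np.float64(84.9), np.float64(2.21), 48, np.float64(0.3)), (np.float64(100.2), np.float64(15.23), 42, np.float64(0.27)), (np.float64(88.9), np.float64(3.53), 53, np.float64(0.29))]
scene 1 {70: 81, 72: 78, 74: 69, 76: 46, 78: 26, 80: 30, 82: 34, 84: 33, 86: 31, 88: 30, 90: 28, 92: 27, 94: 29, 96: 34, 98: 43, 100: 52, 102: 57, 104: 60, 106: 58, 108: 53}
scene -1 {70: 83, 72: 78, 74: 76, 76: 70, 78: 52, 80: 28, 82: 18, 84: 24, 86: 29, 88: 29, 90: 27, 92: 25, 94: 26, 96: 28, 98: 34, 100: 48, 102: 60, 104: 68, 106: 70, 108: 67}
```

Both hooks overlap the lid as they should (the lid sits about 1.6 mm off centre in its play) and the box stands at the planned spot. Handing in.

```bash
python3 -c "from workcell import manip;print(manip.hand_in())"
```

```text
the job is handed in; nothing more can be done
None
```

The lunch box is closed with both clips over the lid, set down on the glass between the key tray and the cat and released, and I handed the job in at about 23 s; `hand_in()` gave no verdict, and I did not re-check the other things' positions afterwards.

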